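Press a lens barrel into the sprung V-cradle of a checking fixture

TASK

Get the lens barrel ready for checking in its fixture: first slide the fixture's transport lock by its black grip fully home to the open end stop, so that its tongue uncovers the V-groove, then lay the lens barrel lengthwise in the groove between its two collars and press it down, bearing on both flanks, until the sprung cradle has sunk about half of its 12 mm travel. Finish while still holding the barrel pressed down like that (do not let go), and leave the other things on the bench where they are.

Things in the scene. Friction and masses are not known exactly. Their poses are not given: they have to be found in the camera images.
- barrel_mid (a point): middle of the lens barrel, on its axis, 19 mm above the worktop at the start. Loose aluminium cylinder, 30 mm diameter, 120 mm long along its x, about 0.18 kg, lying on the flats of two dark hexagonal end collars (38 mm across flats, 10 mm long; 100 mm plain between them). Either end may point either way
- lens_barrel: the same lens barrel; origin 19 mm from the axis, at mid length (x along the barrel)
- vee_seat (a point): axis of a seated barrel at the cradle's middle; moves with the cradle; x along the groove, z up; 70 mm above the worktop with the cradle up. Two steel 90 degree V-saddles, 16 mm long, 52 mm wide, centred 30 mm to either side along x (44 mm gap for the fingers); flanks end 1.2 mm below and 20 mm beside the axis. In the gap: only a 14 mm wide bar, its top 25 mm below
- cradle (a joint): how far the cradle is pressed down, m: 0 up, 0.012 bottom. Spring: starts to give at 4 to 5 N push down on a resting barrel, then 0.9 N per mm, about 10 N at half travel
- lock (a joint): transport lock, m: starts at 0 to 0.010 (its tongue lies across the saddle at the groove's -x end, 4 to 10 mm above the seat axis, and blocks it); 0.050 = open end stop, tongue 34 mm clear of the seat axis. Slides along the fixture's +y with about 2 N friction, stays where it is left
- lock_grip (a point): middle of the black grip on the lock: upright block 12 mm along the sliding direction (y), 22 mm across, 79 to 100 mm above the worktop (this point at 90). At lock value 0 it is 30 mm towards -x and 55 mm towards +y of the seat point; moves with the lock. The slide under it, 26 x 30 mm, has its top 80 mm above the worktop
- bench_timer: small white bench timer with three buttons, 60x64x17 mm, lying on the worktop; origin under its centre. A bystander
- tape_roll: roll of white tape lying flat, 48 mm across, 19 mm high; origin under its centre. A bystander
- case_black: flat black zip case, 120x74x23 mm, lying on the worktop; origin under its centre. A bystander

How it is judged:
By the outcome, as a careful person would: the job done as asked, in the order asked, and still so for the second after the job is handed in, while the arm keeps its last pose, push and grip.
It also fails if it takes over 56 s, if anything falls off the work surface, if the arm or the gripper's body presses on something with over 40 N, if the wrist force passes 120 N, or if a joint passes its speed limit or range.

ROBOT

A 6-joint arm with a two-finger parallel gripper is mounted at the origin on a cart in front of the work surface, level with it; the furniture and walls round the work are solid. World frame = base frame: x ahead of the robot, y to its left, z up, the work surface at z = 0. Lengths are in m, angles in rad, forces in N, time in s.
With the tool pointing down it reaches from about 0.35 to 0.975 m from the base axis. Payload 4.9 kg.
Tool frame: the origin (TCP) lies midway between the tips of the shut fingers; the grasp point (between the pads) lies ctrl.tcp_to_grasp behind it (ctrl.tcp_to_grasp is the distance from the TCP to the grasp point, in m); z points along the fingers, y is the direction in which the jaws open and shut (so a half turn about z gives the same grasp; the last joint's range is limited). The gripper opens to 85 mm and grips with 20 to 120 N. Pads are 22 mm wide; open, the fingers measure 114 mm over their backs; the gripper's body (76 mm by 85 mm) begins 54 mm behind the grasp point. The pads swing forward as they close: fully open they stand 13 mm farther back than shut.
Start: joints at [0.989, 0.053, 1.613, -0, 1.476, -0.119], TCP at [0.279, 0.559, 0.231] pointing down, gripper open.
Joint ranges: [-3.01, 3.01], [-1.01, 2.22], [0.06, 2.58], [-1.02, 4.17], [0.09, 2.62], [-3.14, 3.14]. Speed limits (rad/s): [2.57, 2.57, 3.14, 3.14, 3.14, 3.14].

INTERFACE

Orientations are given as a rotation vector (axis times angle).
In Python, from station import ctrl, get_image, calibration, finish_job, models gives the robot as it stands.
- The arm moves only by the shell command python3 -m creep 'ROWS' [FORCE]. ROWS is JSON, a list of rows, each a list of 7 numbers: the opening, from 0 (shut) to 1 (fully open), then the shift along the tool's x, y, z in m, then the turn, a rotation vector about the tool's x, y, z in degrees. A call has 1 to 20 rows; each row shifts and turns the commanded pose from where the row before left it, along the tool's axes as they then stand; what a row does not reach is not made up. A row lasts 1/10 s, in which the tool goes at most 50 mm and 8.59 degrees, less where a joint would pass 70% of its speed; a pose out of reach is approached as far as the arm can. A call with a gripper value outside its range is refused whole. The fingers move at their own pace and stop on an object; FORCE is the grip in N (left out, the last holds). Time passes only in rows, so rows that do not move let the fingers close. It gives the time, the measured TCP pose, the force and the opening at its end, in the units of the state.
- ctrl.get_obs(): the state, without advancing time (a new reading comes with each control period).
- get_image(name): name is "scene" or "top" or "wrist"; returns the picture (400x640x3 uint8, red, green, blue); there is no depth.
- calibration(name): a dict with "mtx" (3x3 intrinsics, pixels), "R" (3x3) and "t" (3): a world point X has camera coordinates R X + t. Camera axes: x right, y down, z forward; pixel columns grow to the right and rows downward; lengths in m; the calibration is good to about 2 mm. A picture is of the moment at which its call begins: read the wrist's pose just before it. calibration takes no time and is no camera call; for the wrist camera it gives the pose at the moment of the call.
- finish_job(): hands the job in, once; it reports no verdict.
Trained networks look in the newest picture that a camera, given by its name, has taken for a name from the list of things; names that differ only in an ending like _2 or _b are one class to them, and where a whole thing is asked for, a point or a joint stands for the part that bears it (a point fixed in the world has none). Each returns a list of dicts, best first, with "conf" (0 to 1); they miss things now and then, are a little off and sometimes report something else, mostly with a low value. They report only what shows in the picture. A call takes as long as a camera call.
- models.search_frame(camera, name): "extent" ([left, top, right, bottom] in pixels, round what is visible of it).
The state is a dict: "t": time; "q": joint angles; "dq": joint speeds; "effort": joint torques, N m; "tool_pos": TCP position; "tool_rot": TCP orientation; "contact_force": force on the tool from outside, world axes, zero at the start; "wrist_torque": the same for the moment, N m; "opening": finger opening in m.
Only numpy, scipy, OpenCV 4.12 (cv2) and the standard library are available. Lean on these libraries where they do the work, as an engineer would, in place of code of your own. Each camera call takes 0.05 s, during which the arm holds its last target. There are 200 camera calls.

## Working session

There is one attempt and no reset: what is moved stays moved. The work goes in short steps, Python scripts to look and compute and a shell command to move; the robot and the scene stay as the last step left them, time stands still between calls to the robot, and variables do not carry over. Pictures are saved under pics/ and viewed, about 8 in all and at most 12, crops included, and the job is handed in when it is done.

```bash
ls; mkdir -p pics; python3 - <<'E'
from station import ctrl, get_image, calibration, models
import cv2
print(ctrl.get_obs(), ctrl.tcp_to_grasp)
for c in ("scene","top"):
    im=get_image(c); cv2.imwrite(f"pics/{c}0.png",im[:,:,::-1])
    k=calibration(c); print(c,k)
    for n in ("lens_barrel","lock_grip","vee_seat","lock","cradle","bench_timer","tape_roll","case_black"):
        print(n,[(round(d["conf"],2),[round(v) for v in d["extent"]]) for d in models.search_frame(c,n)[:2]])
E
```

```text
pics
{'t': 0.0, 'q': array([ 9.89007327e-01,  5.33642979e-02,  1.61428623e+00,  6.59622486e-06,
        1.47600728e+00, -1.18974903e-01]), 'dq': array([-3.91862546e-05, -3.54930591e-04, -2.36733064e-03,  9.58145494e-04,
       -1.34379163e-03,  1.29489032e-03]), 'effort': array([-7.93762520e-04, -3.93711376e+01, -3.70161045e+01, -1.81597507e-04,
        7.47074577e-03, -1.56224921e-06]), 'tool_pos': array([0.27868239, 0.55873478, 0.23006305]), 'tool_rot': array([-7.20352403e-01, -3.05715477e+00,  3.04261573e-03]), 'contact_force': array([ 1.07261015, -0.07185055,  0.35826146]), 'wrist_torque': array([-0.00509436,  0.01524547,  0.02135383]), 'opening': 0.08527149547840314} 0.0187
scene {'mtx': array([[499.9212665 ,   0.        , 327.56645753],
       [  0.        , 499.9212665 , 204.14865418],
       [  0.        ,   0.        ,   1.        ]]), 'R': array([[ 0.57329418, -0.81934698, -0.00207831],
       [-0.60611068, -0.42238397, -0.67395966],
       [ 0.55132897,  0.38763683, -0.73876522]]), 't': array([-0.23314969,  0.41923221,  0.90070291])}
lens_barrel [(0.7, [399, 277, 434, 336]
[... 303 characters left out ...]
413.86052229,   0.        , 319.44598831],
       [  0.        , 413.86052229, 209.66857761],
       [  0.        ,   0.        ,   1.        ]]), 'R': array([[ 0.00815935, -0.99984222, -0.01577841],
       [-0.99625728, -0.00677023, -0.08617194],
       [ 0.08605152,  0.01642246, -0.99615533]]), 't': array([0.08002642, 0.5054038 , 1.1188908 ])}
lens_barrel [(0.97, [411, 209, 436, 258])]
lock_grip [(0.67, [277, 224, 308, 234])]
vee_seat [(0.75, [292, 200, 314, 233]), (0.33, [194, 216, 221, 261])]
lock [(0.78, [275, 222, 309, 231])]
cradle [(0.8, [295, 202, 315, 229])]
bench_timer [(0.89, [350, 158, 380, 177])]
tape_roll [(0.61, [356, 241, 372, 264])]
case_black [(0.84, [193, 216, 221, 264])]
```

```bash
python3 - <<'E'
import cv2,numpy as np
a=cv2.imread("pics/top0.png")[140:300,180:460]; b=cv2.imread("pics/scene0.png")[160:350,160:450]
cv2.imwrite("pics/tc.png",cv2.resize(a,None,fx=2.8,fy=2.8,interpolation=cv2.INTER_CUBIC))
cv2.imwrite("pics/sc.png",cv2.resize(b,None,fx=2.75,fy=2.75,interpolation=cv2.INTER_CUBIC))
E
```

```text
(no output)
```

View pics/tc.png

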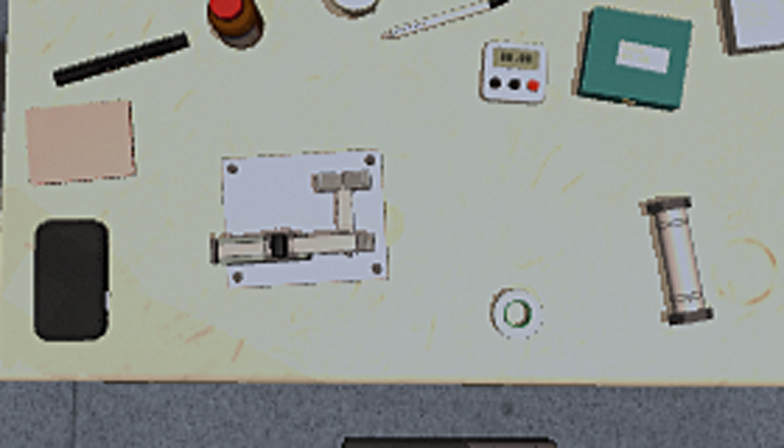

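View pics/sc.png

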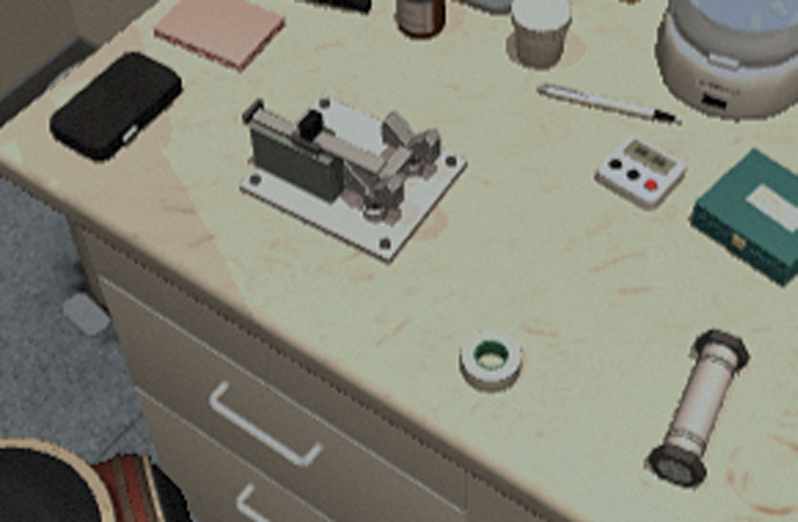

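The top view shows the barrel at crop (679,260) and the fixture plate with the far saddle at (342,181) and the black grip at (279,244). The lock tongue lies over the near saddle at (350,242). Next I turn these into positions.

```bash
cat > h.py <<'E'
import numpy as np
from station import calibration
def ray(cam,px,z,k=None):
    k=k or calibration(cam); R,t,M=map(np.array,(k["R"],k["t"],k["mtx"]))
    d=R.T@np.linalg.solve(M,[*px,1]); c=-R.T@t
    return c+d*(z-c[2])/d[2]
def proj(cam,X,k=None):
    k=k or calibration(cam); p=k["mtx"]@(k["R"]@np.array(X)+k["t"]); return p[:2]/p[2]
E
python3 - <<'E'
from h import *
f=lambda x,y,z:ray("top",(180+x/2.8,140+y/2.8),z).round(4)
print("plate",[f(*p,0.01) for p in((222,157),(381,150),(387,278),(229,288))])
print("grip",f(279,243,.095)); print("farsaddle",f(343,181,.069))
print("slide ends",f(215,249,.08),f(372,240,.077))
a,b=f(668,203,.03),f(690,317,.03);print("barrel ends",a,b,(a+b)/2,np.degrees(np.arctan2(*(a-b)[[1,0]])))
g=lambda x,y,z:ray("scene",(160+x/2.75,160+y/2.75),z).round(4)
print("scene grip",g(312,115,.1),"barrel",g(722,340,.037),g(682,452,.037))
print("tape",f(516,314,.019),"case",f(72,280,.02))
E
```

```text
plate [array([0.543 , 0.2529, 0.01  ]), array([0.551 , 0.0938, 0.01  ]), array([0.4235, 0.0868, 0.01  ]), array([0.4123, 0.2433, 0.01  ])]
grip [0.4536 0.1848 0.095 ]
farsaddle [0.5138 0.128  0.069 ]
slide ends [0.4482 0.2463 0.08  ] [0.4578 0.0998 0.077 ]
barrel ends [ 0.4982 -0.1868  0.03  ] [ 0.3879 -0.2066  0.03  ] [ 0.44305 -0.1967   0.03   ] 10.176801201341156
scene grip [0.4583 0.1881 0.1   ] barrel [ 0.4978 -0.1858  0.037 ] [ 0.3941 -0.2073  0.037 ]
tape [ 0.3892 -0.0398  0.019 ] case [0.4189 0.3969 0.02  ]
```

```bash
python3 -m creep '[[1,-0.027,-0.0213,0,0,0,0],[1,-0.027,-0.0213,0,0,0,0],[1,-0.027,-0.0213,0,0,0,0],[1,-0.027,-0.0213,0,0,0,0],[1,-0.027,-0.0213,0,0,0,0],[1,-0.027,-0.0213,0,0,0,0],[1,-0.027,-0.0213,0,0,0,0],[1,-0.027,-0.0213,0,0,0,0],[1,-0.027,-0.0213,0,0,0,0],[1,-0.027,-0.0213,0,0,0,0],[1,-0.027,-0.0213,0,0,0,0],[1,-0.027,-0.0213,0,0,0,0],[1,0,0,0,0,0,-7.5],[1,0,0,0,0,0,-7.5],[1,0,0,0,0,0,-7.5],[1,0,0,0,0,0,-7.5],[1,0,0,0,0,0,0]]'
cat >> h.py <<'E'
def frame():
    from station import ctrl
    from scipy.spatial.transform import Rotation as Ro
    o=ctrl.get_obs(); return o,np.array(o["tool_pos"]),Ro.from_rotvec(o["tool_rot"]).as_matrix()
E
python3 - <<'E'
from h import *
from station import get_image,models
import cv2
o,p,R=frame(); print(p,R.round(3),o["q"].round(2))
k=calibration("wrist"); im=get_image("wrist"); cv2.imwrite("pics/w1.png",im[:,:,::-1]); np.save("k1.npy",k,allow_pickle=True)
print("cam",-k["R"].T@k["t"],k["R"][2])
for n in ("lock_grip","vee_seat","cradle"):
    for d in models.search_frame("wrist",n)[:2]: print(n,d)
E
```

```text
t: 2.6
tool_pos: [0.4548, 0.1858, 0.2314]
tool_rot: [-0.095, 3.14, 0.0]
contact_force: [0.2, 0.7, -0.5]
opening: 0.0853
[0.45484996 0.18582852 0.23142186] [[-0.998 -0.06   0.   ]
 [-0.06   0.998  0.   ]
 [-0.     0.    -1.   ]] [ 0.24 -0.28  1.92  0.    1.5  -1.39]
cam [0.37913424 0.18075084 0.37334323] [ 0.29516607  0.01812331 -0.95527406]
lock_grip {'extent': [252.8, 172.1, 337.6, 199.9], 'conf': 0.65}
vee_seat {'extent': [242.0, 166.9, 294.5, 240.4], 'conf': 0.56}
cradle {'extent': [245.1, 168.8, 295.4, 239.5], 'conf': 0.79}
```

View pics/w1.png

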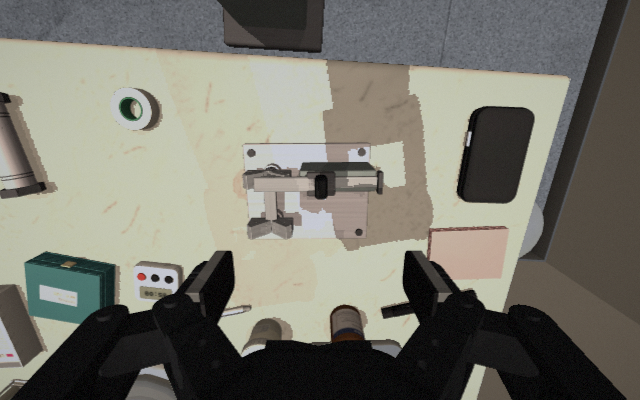

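The wrist picture shows the fixture in the middle: grip at about (321,186), far saddle (271,229), plate edges nearly parallel to the image. I'll enlarge that part.

```bash
python3 - <<'E'
import cv2
a=cv2.imread("pics/w1.png")[135:245,235:390]
cv2.imwrite("pics/w1c.png",cv2.resize(a,None,fx=5,fy=5,interpolation=cv2.INTER_CUBIC))
E
```

```text
(no output)
```

View pics/w1c.png

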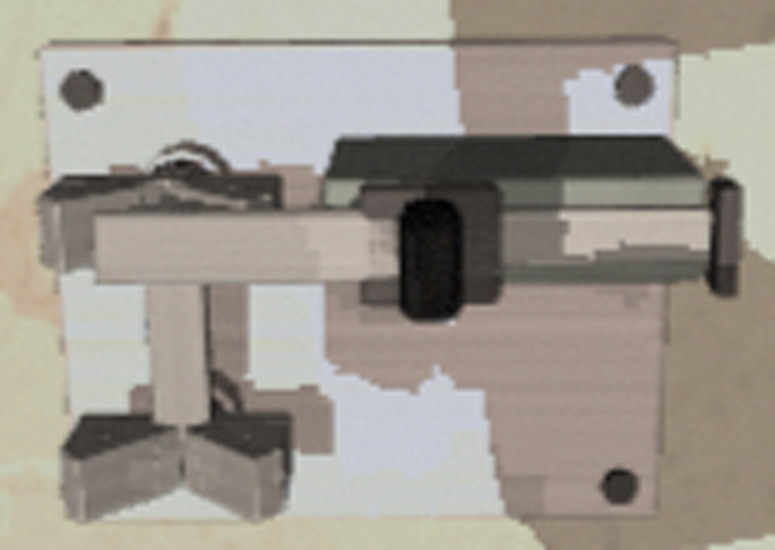

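```bash
python3 - <<'E'
from h import *
k=np.load("k1.npy",allow_pickle=True).item()
f=lambda x,y,z:ray("w",(235+x/5-.4,135+y/5-.4),z,k).round(4)
print("valley near/far",f(183,430,.0488),f(183,488,.0488))
print("outer near",f(65,455,.0688),f(288,450,.0688),"far",f(85,520,.0688),f(275,488,.0688))
print("near saddle outer",f(42,195,.0688),f(280,177,.0688))
print("plate",f(42,42,.01),f(677,40,.01),f(657,515,.01),f(72,518,.01))
print("grip top centre",f(432,262,.1),"edges",f(402,262,.1),f(462,262,.1),f(432,203,.1),f(432,320,.1))
print("slide top corners",f(362,185,.08),f(500,185,.08),f(500,302,.08), "tongue",f(95,212,.078),f(95,282,.078))
E
```

```text
valley near/far [0.5095 0.1322 0.0488] [0.5246 0.1324 0.0488]
outer near [0.5091 0.1086 0.0688] [0.5048 0.159  0.0688] far [0.525  0.113  0.0688] [0.5143 0.1563 0.0688]
near saddle outer [0.4493 0.1043 0.0688] [0.4422 0.1551 0.0688]
plate [0.4241 0.0901 0.01  ] [0.414  0.2472 0.01  ] [0.5421 0.2563 0.01  ] [0.5528 0.0963 0.01  ]
grip top centre [0.4508 0.1879 0.1   ] edges [0.4512 0.182  0.1   ] [0.4504 0.1937 0.1   ] [0.4391 0.1871 0.1   ] [0.4626 0.1886 0.1   ]
slide top corners [0.4406 0.1729 0.08  ] [0.4388 0.2013 0.08  ] [0.4639 0.2033 0.08  ] tongue [0.4501 0.1176 0.078 ] [0.4653 0.1175 0.078 ]
```

```bash
python3 -m creep '[[0.5,0.0037,0.0024,0.02,0,0,0],[0.5,0,0,0.03,0,0,0],[0.5,0,0,0.03,0,0,0],[0.5,0,0,0.026,0,0,0],[0.5,0,0,0.02,0,0,0],[0.5,0,0,0.012,0,0,0],[0.5,0,0,0.008,0,0,0],[0.5,0,0,0,0,0,0]]' 30; python3 -m creep '[[0.05,0,0,0,0,0,0],[0.05,0,0,0,0,0,0],[0.05,0,0,0,0,0,0],[0.05,0,0,0,0,0,0],[0.05,0,0,0,0,0,0],[0.05,0,0,0,0,0,0],[0.05,0,0,0,0,0,0]]' 30
```

```text
t: 3.6
tool_pos: [0.4506, 0.188, 0.0847]
tool_rot: [0.095, -3.139, 0.001]
contact_force: [-0.6, 0.3, 0.3]
opening: 0.0427
t: 4.3
tool_pos: [0.452, 0.1883, 0.0867]
tool_rot: [-0.096, 3.138, 0.001]
contact_force: [-0.8, -0.3, 5.8]
opening: 0.0112
```

```bash
python3 -m creep '[[0.2,0,0,-0.003,0,0,0],[0.2,0,0,0,0,0,0],[0.05,0,0,0,0,0,0],[0.05,0,0,0,0,0,0],[0.05,0,0,0,0,0,0],[0.05,0,0.004,0,0,0,0],[0.05,0,0.006,0,0,0,0],[0.05,0,0.006,0,0,0,0],[0.05,0,0.006,0,0,0,0],[0.05,0,0.006,0,0,0,0],[0.05,0,0.005,0,0,0,0],[0.05,0,0.003,0,0,0,0],[0.05,0,0,0,0,0,0]]' 30; python3 -m creep '[[0.05,0,0.002,0,0,0,0],[0.05,0,0.002,0,0,0,0]]'; python3 -m creep '[[0.05,0,0.002,0,0,0,0],[0.05,0,0.001,0,0,0,0]]'
```

```text
t: 5.6
tool_pos: [0.4484, 0.2249, 0.0883]
tool_rot: [0.096, -3.139, -0.002]
contact_force: [-4.0, 0.2, 4.1]
opening: 0.0111
t: 5.8
tool_pos: [0.4482, 0.2281, 0.0883]
tool_rot: [0.096, -3.139, 0.0]
contact_force: [-5.2, -1.4, 6.1]
opening: 0.011
t: 6.0
tool_pos: [0.448, 0.2311, 0.0883]
tool_rot: [0.096, -3.139, 0.0]
contact_force: [-4.1, -2.0, 5.6]
opening: 0.0108
```

```bash
python3 -m creep '[[0.05,0,0.0015,0,0,0,0],[0.05,0,0.001,0,0,0,0]]';python3 -m creep '[[0.05,0,0.0015,0,0,0,0],[0.05,0,0.001,0,0,0,0]]'; python3 -m creep '[[0.05,0,0.001,0,0,0,0],[0.05,0,0.001,0,0,0,0]]'
```

```text
t: 6.2
tool_pos: [0.4479, 0.2326, 0.0883]
tool_rot: [0.096, -3.139, 0.005]
contact_force: [-3.3, -8.4, 6.1]
opening: 0.0111
t: 6.4
tool_pos: [0.4479, 0.2327, 0.0882]
tool_rot: [0.097, -3.138, 0.014]
contact_force: [-3.3, -17.3, 8.8]
opening: 0.0109
t: 6.6
tool_pos: [0.4479, 0.2328, 0.0882]
tool_rot: [0.097, -3.138, 0.021]
contact_force: [-4.3, -24.1, 11.1]
opening: 0.0111
```

```bash
python3 -m creep '[[0.05,0,-0.004,0,0,0,0],[0.4,0,0,0,0,0,0],[0.4,0,0,0,0,0,0],[0.4,0,0,0,0,0,0],[0.4,0,0,-0.01,0,0,0],[0.4,0,0,-0.02,0,0,0],[0.6,0,0,-0.03,0,0,0],[0.8,0,0,-0.03,0,0,0],[1,0,0,-0.03,0,0,0],[1,0,0,-0.02,0,0,0],[1,0,0,0,0,0,0]]'
python3 - <<'E'
from h import *
from station import get_image,models
import cv2
o,p,R=frame(); print(p,R.round(3))
k=calibration("wrist"); im=get_image("wrist"); cv2.imwrite("pics/w2.png",im[:,:,::-1])
im=get_image("top"); print(models.search_frame("top","lock_grip")[:1]);print(models.search_frame("wrist","lock_grip")[:1])
np.save("k2.npy",k,allow_pickle=True)
# tool-frame shift to barrel
d=R.T@(np.array([.444,-.197,.20])-p); print("shift",d)
a=cv2.imread("pics/w2.png"); g=proj("w",[.448,.2327,.1],k); print(g)
c=a[100:260,170:400]; cv2.imwrite("pics/w2c.png",cv2.resize(c,None,fx=3.4,fy=3.4,interpolation=cv2.INTER_CUBIC))
E
```

```text
t: 7.7
tool_pos: [0.4503, 0.2349, 0.2332]
tool_rot: [-0.096, 3.132, 0.004]
contact_force: [0.2, -0.4, -0.5]
opening: 0.0854
[0.45027143 0.23494213 0.23317346] [[-0.998 -0.061  0.008]
 [-0.061  0.998  0.003]
 [-0.008  0.002 -1.   ]]
[]
[{'extent': [249.1, 171.8, 332.7, 199.0], 'conf': 0.91}]
shift [ 0.03290079 -0.43083313  0.03184594]
[316.17105869 187.02747464]
```

View pics/w2c.png

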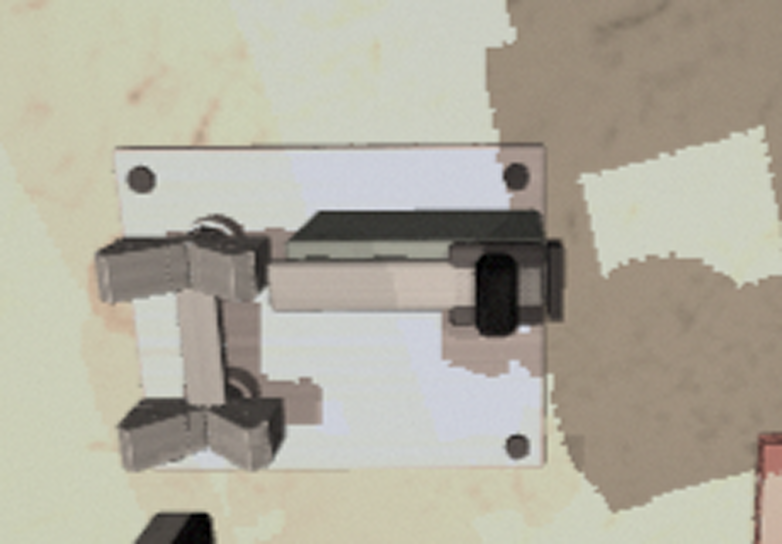

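Lock sits against the end plate and the tongue is clear of both saddles (valleys at crop (188,300) and (204,405)). On to the barrel.

```bash
python3 -m creep '[[1,0,0,0,0.1,0.46,0],[1,0.003,-0.039,0.003,0,0,0],[1,0.003,-0.039,0.003,0,0,0],[1,0.003,-0.039,0.003,0,0,0],[1,0.003,-0.039,0.003,0,0,0],[1,0.003,-0.039,0.003,0,0,0],[1,0.003,-0.039,0.003,0,0,0],[1,0.003,-0.039,0.003,0,0,0],[1,0.003,-0.039,0.003,0,0,0],[1,0.003,-0.039,0.003,0,0,0],[1,0.003,-0.039,0.003,0,0,0],[1,0.003,-0.039,0.003,0,0,0],[1,0,0,0,0,0,-6.7],[1,0,0,0,0,0,0]]'
python3 - <<'E'
from h import *
from station import get_image,models
import cv2
k=np.load("k2.npy",allow_pickle=True).item()
f=lambda x,y,z:ray("w",(170+x/3.4-.35,100+y/3.4-.35),z,k).round(4)
print("valleys",f(188,300,.0488),f(204,405,.0488),f(205,450,.0488),"grip",f(496,295,.1))
o,p,R=frame(); print(p,R.round(3),o["q"].round(2))
k=calibration("wrist"); im=get_image("wrist"); cv2.imwrite("pics/w3.png",im[:,:,::-1]); np.save("k3.npy",k,allow_pickle=True)
d=models.search_frame("wrist","lens_barrel")[:1]; print(d)
l,t,r,b=map(int,d[0]["extent"]); print(ray("w",((l+r)/2,(t+b)/2),.019,k))
c=im[max(0,t-20):b+20,max(0,l-40):r+40,::-1]; print(max(0,l-40),max(0,t-20)); cv2.imwrite("pics/w3c.png",cv2.resize(c,None,fx=4,fy=4,interpolation=cv2.INTER_CUBIC))
E
```

```text
t: 9.3
tool_pos: [0.4403, -0.197, 0.1948]
tool_rot: [0.274, -3.119, -0.001]
contact_force: [0.1, 0.7, -0.9]
opening: 0.0856
valleys [0.4694 0.1273 0.0488] [0.5078 0.1316 0.0488] [0.5252 0.1314 0.0488] grip [0.4474 0.232  0.1   ]
[ 0.44029359 -0.19696946  0.19483317] [[-0.985 -0.175 -0.01 ]
 [-0.175  0.985 -0.   ]
 [ 0.01   0.001 -1.   ]] [-0.57 -0.27  1.97 -0.01  1.45 -2.32]
[{'extent': [298.6, 129.7, 339.3, 239.4], 'conf': 0.82}]
[ 0.44261999 -0.19640283  0.019     ]
258 109
```

View pics/w3c.png

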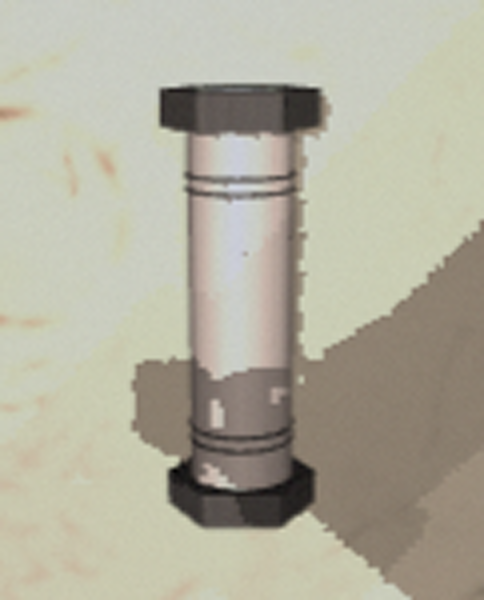

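```bash
python3 - <<'E'
from h import *
k=np.load("k3.npy",allow_pickle=True).item()
f=lambda x,y,z:ray("w",(258+x/4-.37,109+y/4-.37),z,k).round(4)
a,b=f(241,184,.034),f(243,442,.034); m=(a+b)/2; print("grooves",a,b,m,np.degrees(np.arctan2((b-a)[1],(b-a)[0])))
a,b=f(241,132,.034),f(242.5,488,.034); print("plain ends",a,b,(a+b)/2, np.linalg.norm(a-b))
o,p,R=frame()
yaw=np.arctan2(-R[0,1],R[1,1]);c,s=np.cos(yaw),np.sin(yaw)
w=m-p; print("yaw",np.degrees(yaw),"level-tool shift x,y",-(w[0]*c+w[1]*s),-w[0]*s+w[1]*c)
E
```

```text
grooves [ 0.4081 -0.2032  0.034 ] [ 0.4788 -0.1901  0.034 ] [ 0.44345 -0.19665  0.034  ] 10.497280879766478
plain ends [ 0.3949 -0.2056  0.034 ] [ 0.4924 -0.1878  0.034 ] [ 0.44365 -0.1967   0.034  ] 0.0991115028641984
yaw 10.062672595593673 level-tool shift x,y -0.0025456383912268728 -0.0011920843037047137
```

```bash
python3 -m creep '[[1,0,0,0,0,-0.57,-0.4],[1,-0.003,-0.001,0.02,0,0,0],[1,0,0,0.035,0,0,0],[1,0,0,0.035,0,0,0],[1,0,0,0.03,0,0,0],[0.8,0,0,0.03,0,0,0],[0.7,0,0,0.02,0,0,0],[0.7,0,0,0.012,0,0,0],[0.7,0,0,0.006,0,0,0],[0.7,0,0,0,0,0,0]]' 60
python3 -c "
from h import *
o,p,R=frame();print(p,R.round(4))"
```

```text
t: 10.4
tool_pos: [0.4446, -0.1965, 0.0082]
tool_rot: [-0.29, 3.127, -0.001]
contact_force: [-0.2, 0.1, -0.5]
opening: 0.0597
[ 0.44458918 -0.19649066  0.00820983] [[-9.829e-01 -1.840e-01  1.600e-03]
 [-1.840e-01  9.829e-01 -2.000e-04]
 [-1.600e-03 -5.000e-04 -1.000e+00]]
```

```bash
python3 -m creep '[[0.6,0,0,0.003,0,0,0],[0.2,0,0,0,0,0,0],[0.2,0,0,0,0,0,0],[0.2,0,0,0,0,0,0],[0.2,0,0,0,0,0,0],[0.2,0,0,0,0,0,0],[0.2,0,0,0,0,0,0],[0.2,0,0,0,0,0,0]]' 60
```

```text
t: 11.2
tool_pos: [0.4454, -0.1973, 0.0065]
tool_rot: [-0.289, 3.125, -0.003]
contact_force: [-1.6, 1.2, 6.0]
opening: 0.0283
```

```bash
python3 -m creep '[[0.2,0,0,-0.005,0,0,0],[0.2,0,0,-0.01,0,0,0],[0.2,0,0,-0.02,0,0,0],[0.2,0,0,-0.03,0,0,0],[0.2,0,0,-0.03,0,0,0],[0.2,0,0,-0.03,0,0,0],[0.2,0,0,-0.03,0,0,0],[0.2,0,0,-0.025,0,0,0],[0.2,0,0,0,0,0,6.4],[0.2,0,0,0,0,0,0]]'
python3 - <<'E'
from h import *
from station import get_image
import cv2
o,p,R=frame();print(p,R.round(4),o["contact_force"])
print("shift to above seat",R.T@(np.array([.4848,.1305,.19])-p), "yaw",np.degrees(np.arctan2(-R[0,1],R[1,1])))
k=calibration("wrist"); im=get_image("wrist"); np.save("k4.npy",k,allow_pickle=True)
cv2.imwrite("pics/w4.png",im[:,:,::-1])
E
```

```text
t: 12.2
tool_pos: [0.4444, -0.1969, 0.1866]
tool_rot: [-0.115, 3.136, -0.003]
contact_force: [0.1, -0.1, -2.3]
opening: 0.0279
[ 0.4443864  -0.1968901   0.18655899] [[-0.9973 -0.0731  0.0034]
 [-0.0731  0.9973 -0.0015]
 [-0.0033 -0.0018 -1.    ]] [ 0.0815416  -0.06197197 -2.25309458]
shift to above seat [-0.06424224  0.32355512 -0.0037937 ] yaw 4.190568173745448
```

View pics/w4.png

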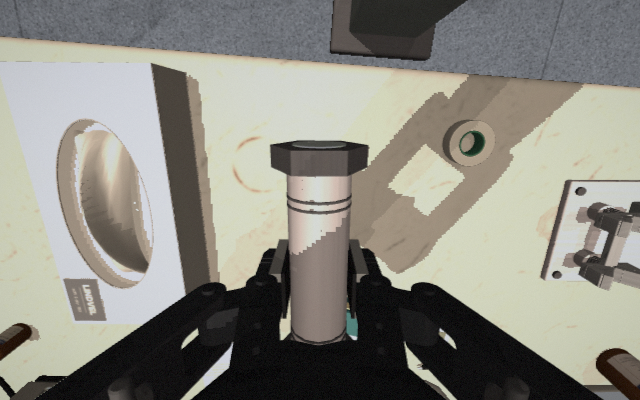

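Barrel is held, aligned with the jaws (axis at column 320), not tilted. Now I carry it over the seat.

```bash
python3 -m creep '[[0.2,-0.0073,0.0358,0,0,0,0.4],[0.2,-0.0073,0.0358,0,0,0,0],[0.2,-0.0073,0.0358,0,0,0,0],[0.2,-0.0073,0.0358,0,0,0,0],[0.2,-0.0073,0.0358,0,0,0,0],[0.2,-0.0073,0.0358,0,0,0,0],[0.2,-0.0073,0.0358,0,0,0,0],[0.2,-0.0073,0.0358,0,0,0,0],[0.2,-0.0073,0.0358,0,0,0,0],[0.2,0,0,0.04,0,0,0],[0.2,0,0,0.03,0,0,0],[0.2,0,0,0,0,0,0],[0.2,0,0,0,0,0,0]]'
python3 - <<'E'
from h import *
from station import get_image
import cv2
o,p,R=frame();print(p,R.round(4),o["contact_force"])
print("shift to seat",R.T@(np.array([.4866,.1298,.0575])-p), "yaw",np.degrees(np.arctan2(-R[0,1],R[1,1])))
k=calibration("wrist"); im=get_image("wrist"); np.save("k5.npy",k,allow_pickle=True)
c=im[90:340,220:460,::-1]
cv2.imwrite("pics/w5.png",cv2.resize(c,None,fx=2.4,fy=2.4,interpolation=cv2.INTER_CUBIC))
E
```

```text
t: 13.55
tool_pos: [0.4875, 0.1289, 0.1144]
tool_rot: [0.105, -3.139, 0.001]
contact_force: [0.1, -0.7, -1.1]
opening: 0.0282
[0.4874604  0.12891463 0.11438868] [[-9.978e-01 -6.700e-02 -9.000e-04]
 [-6.700e-02  9.978e-01 -7.000e-04]
 [ 1.000e-03 -7.000e-04 -1.000e+00]] [ 0.11781658 -0.74308983 -1.11548941]
shift to seat [0.00074455 0.00097949 0.05688877] yaw 3.84013266098237
```

View pics/w5.png

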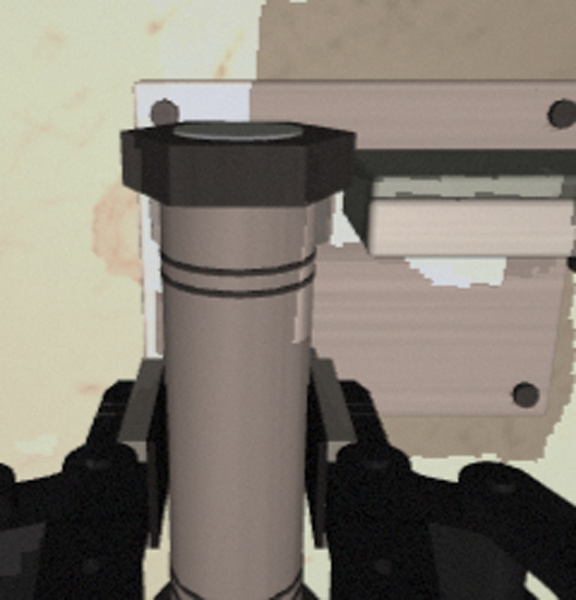

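```bash
python3 -m creep '[[0.2,0.0007,0.001,0.015,0,0,0],[0.2,0,0,0.02,0,0,0],[0.2,0,0,0.012,0,0,0],[0.2,0,0,0.004,0,0,0],[0.2,0,0,0,0,0,0],[0.2,0,0,0,0,0,0]]'; python3 -m creep '[[0.2,0,0,0.002,0,0,0],[0.2,0,0,0,0,0,0]]'; python3 -m creep '[[0.2,0,0,0.002,0,0,0],[0.2,0,0,0,0,0,0]]'; python3 -m creep '[[0.2,0,0,0.001,0,0,0],[0.2,0,0,0,0,0,0]]'
```

```text
t: 14.2
tool_pos: [0.4884, 0.13, 0.0651]
tool_rot: [-0.104, 3.137, -0.001]
contact_force: [-0.5, -0.4, -1.7]
opening: 0.0276
t: 14.4
tool_pos: [0.4881, 0.1301, 0.0628]
tool_rot: [-0.104, 3.137, -0.001]
contact_force: [-0.1, 0.7, -1.8]
opening: 0.0278
t: 14.6
tool_pos: [0.4876, 0.13, 0.0601]
tool_rot: [-0.104, 3.138, -0.001]
contact_force: [0.4, -0.0, -1.4]
opening: 0.0283
t: 14.8
tool_pos: [0.4876, 0.13, 0.0591]
tool_rot: [-0.104, 3.138, -0.001]
contact_force: [-0.7, 0.1, -3.0]
opening: 0.0281
```

```bash
for i in 1 2 3 4; do python3 -m creep '[[0.2,0,0,0.001,0,0,0],[0.2,0,0,0,0,0,0]]' | egrep 'pos|force'; done; python3 -c "
from h import *
o,p,R=frame();print(R.round(4),o['wrist_torque'])"
```

```text
tool_pos: [0.4876, 0.13, 0.0581]
contact_force: [-0.5, -0.3, -2.7]
tool_pos: [0.4879, 0.13, 0.0576]
contact_force: [-1.5, -0.2, 1.0]
tool_pos: [0.4879, 0.13, 0.0569]
contact_force: [-4.0, -1.3, 4.0]
tool_pos: [0.488, 0.13, 0.0558]
contact_force: [-2.9, -1.9, 5.5]
[[-9.978e-01 -6.620e-02  2.100e-03]
 [-6.620e-02  9.978e-01 -6.000e-04]
 [-2.100e-03 -8.000e-04 -1.000e+00]] [-0.11840129  0.541064    0.12488186]
```

```bash
python3 -m creep '[[0.2,0.001,-0.0005,0.001,0,0,0],[0.2,0,0,0,0,0,0]]' | egrep 'pos|force'; for i in 1 2; do python3 -m creep '[[0.2,0,0,0.001,0,0,0],[0.2,0,0,0,0,0,0]]' | egrep 'pos|force'; done; python3 -c "
from h import *
o,p,R=frame();print(R.round(4),o['wrist_torque'])"
```

```text
tool_pos: [0.488, 0.1299, 0.0554]
contact_force: [-1.0, 1.6, 4.8]
tool_pos: [0.4879, 0.1299, 0.0545]
contact_force: [-2.6, 0.0, 7.1]
tool_pos: [0.488, 0.1299, 0.0536]
contact_force: [-3.4, -0.1, 7.0]
[[-9.978e-01 -6.610e-02  4.400e-03]
 [-6.610e-02  9.978e-01  6.000e-04]
 [-4.400e-03  3.000e-04 -1.000e+00]] [0.11708145 0.40309855 0.11747204]
```

```bash
s(){ python3 -c "
from station import ctrl
o=ctrl.get_obs();print(o['tool_pos'].round(4),o['contact_force'].round(1),o['wrist_torque'].round(3),o['tool_rot'].round(4))"; }
python3 -m creep '[[0.2,0.002,0,0.001,0,0,0],[0.2,0,0,0,0,0,0],[0.2,0,0,0,0,0,0]]' >/dev/null; s
python3 -m creep '[[0.2,0,0,0.001,0,0,0],[0.2,0,0,0,0,0,0],[0.2,0,0,0,0,0,0]]' >/dev/null; s
python3 -m creep '[[0.2,0,0,0,0,0,0],[0.2,0,0,0,0,0,0]]' >/dev/null; s
```

```text
[0.4879 0.1299 0.0538] [0.5 0.8 8.3] [ 0.121 -0.162  0.175] [-1.0380e-01  3.1307e+00  9.0000e-04]
[0.4879 0.1299 0.0529] [0.9 0.4 7.8] [ 0.142 -0.055  0.21 ] [-1.0390e-01  3.1308e+00  9.0000e-04]
[0.4879 0.1299 0.0529] [0.4 1.3 8.1] [ 0.14  -0.069  0.202] [-1.0400e-01  3.1308e+00  9.0000e-04]
```

```bash
python3 -m creep '[[0.2,0,0,0.0012,0,0,0],[0.2,0,0,0,0,0,0],[0.2,0,0,0,0,0,0]]' >/dev/null
python3 - <<'E'
from h import *
from station import get_image
import cv2
F=[]
for i in range(4):
    a=get_image("scene"); o,p,R=frame(); F.append(o["contact_force"])
print(p,np.mean(F,0),o["wrist_torque"],R.round(4))
w=get_image("wrist")
x=cv2.resize(a[170:260,230:350,::-1],None,fx=5,fy=5,interpolation=cv2.INTER_CUBIC)
cv2.imwrite("pics/s6.png",x)
cv2.imwrite("pics/w6.png",cv2.resize(w[90:260,220:460,::-1],None,fx=3.2,fy=3.2,interpolation=cv2.INTER_CUBIC))
E
```

```text
[0.48790217 0.12987186 0.05185966] [0.38358042 0.79521374 8.84196402] [0.12665353 0.0773719  0.20747595] [[-9.978e-01 -6.620e-02  8.900e-03]
 [-6.620e-02  9.978e-01  8.000e-04]
 [-9.000e-03  2.000e-04 -1.000e+00]]
```

View pics/s6.png

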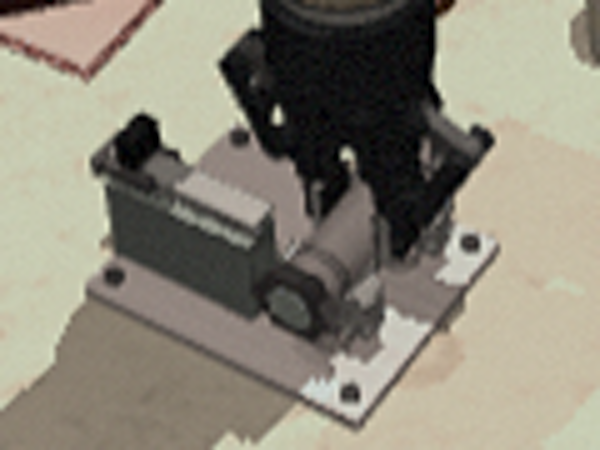

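View pics/w6.png

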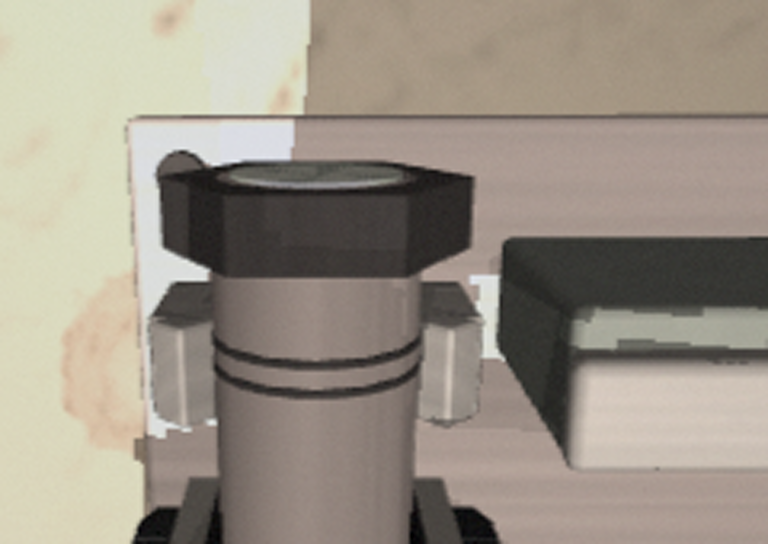

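```bash
python3 -m creep '[[0.2,0,0,0,0,0,0],[0.2,0,0,0,0,0,0],[0.2,0,0,0,0,0,0]]'; python3 -c "
from station import finish_job
print(finish_job())"
```

```text
t: 17.85
tool_pos: [0.4879, 0.1299, 0.0518]
tool_rot: [-0.104, 3.131, 0.001]
contact_force: [0.9, 1.4, 9.6]
opening: 0.0282
the job is handed in; nothing more can be done
None
```

The job is handed in at about 18 s, with the arm still holding the barrel pressed down in the groove.

- **Lock:** I slid it by its black grip until it hit the open end stop, where the push rose to 24 N with no further movement. Pictures afterwards show the tongue clear of both saddles.
- **Barrel:** I laid it lengthwise in the groove. The wrist picture shows it evenly between the flanks of the −x saddle, with that collar outside it. Sideways force and wrist torque are close to zero, so both saddles seem to share the load. The far saddle was hidden by the gripper in the last picture.
- **Press depth:** my two estimates differ a little:
  - TCP height puts the cradle about 5.4 mm down.
  - Force puts it at 6 to 7 mm. The last reading was 9.6 N (8.8 N averaged just before), plus about 2 N for the barrel's weight.
  - I took these together as roughly half travel. The cradle itself could not be measured directly.
- **Tool tilt:** the tool leaned about 0.5° while pressing, and I left it.
- **Bystanders:** the arm did not go near the timer, the tape or the case, but I did not check them again at the end.

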